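# Lock the spray holder's carriage and hold its sprung jaw open

## Robot

A 7-joint arm with a two-finger parallel gripper is mounted at the origin on the work surface. World frame = base frame: x ahead of the robot, y to its left, z up, the work surface at z = 0. Lengths are in m, angles in rad, forces in N, time in s.
With the tool pointing down it reaches from about 0.4 to 0.875 m from the base axis. Payload 19.3 kg.
Tool frame: the origin (TCP) lies midway between the tips of the shut fingers; the grasp point (between the pads) lies 19 mm behind it; z points along the fingers, y is the line along which they close (so a half turn about z gives the same grasp; the last joint's range is limited). The gripper opens to 85 mm and grips with 20 to 120 N. Pads are 22 mm wide; open, the fingers measure 114 mm over their backs; the gripper's body (76 mm by 85 mm) begins 54 mm behind the grasp point. The pads swing forward as they close: fully open they stand 13 mm farther back than shut.
Start: joints at [1.072, 0.521, -0.036, 1.599, 0.021, 1.021, -0.113], TCP at [0.26, -0.568, 0.231] pointing down, gripper open.
Joint ranges: [-2.91, 2.91], [-0.3, 2.13], [-1.5, 1.42], [0.17, 2.43], [-1.26, 4.41], [0.16, 1.93], [-2.52, 2.52]. Speed limits (rad/s): [1.89, 1.89, 2.39, 2.39, 3.01, 3.01, 3.01].

## Interface

Orientations are given as [roll, pitch, yaw] about the fixed x, y, z axes, in that order (R = Rz(yaw) Ry(pitch) Rx(roll)).
In Python, from workcell import bot gives the robot as it stands.
- The arm moves only by the tool move_arm, never from a script. Its argument "series" is a list of rows, each a list of 3 entries, a list of its own where there are three numbers: the shift along the tool's x, y, z in cm, then the turn, a rotation vector about the tool's x, y, z in rad, then the opening in per cent of the stroke, from 0 (shut) to 100 (fully open). A call has 1 to 20 rows; each row is the pose to reach, as a shift and turn from the pose commanded when the call began, along the tool's axes at that moment; what a row does not reach only later rows make up. A row lasts 1/12 s, in which the tool goes at most 41.7 mm and 7.16 degrees, less where a joint would pass 70% of its speed; a pose out of reach is approached as far as the arm can. A call with a gripper value outside its range is refused whole. The fingers move at their own pace and stop on an object; "squeeze" is the grip in N (left out, the last holds). Time passes only in rows, so rows that repeat a pose let the fingers close. It gives the time, the measured TCP pose, the force, the opening and the grip force at its end, in the units of the state.
- bot.observe(): the state, without advancing time (a new reading comes with each control period).
- bot.grab_frame(name): name is "side" or "top" or "wrist"; returns (picture, depth): 384x512x3 uint8, red, green, blue; 384x512 float32, m along the optical axis (not along the pixel's ray), 0 where there is no reading.
- bot.camera_params(name): a dict with "fovy" (degrees; the focal length in pixels is half the picture's height over the tangent of half this angle, whatever the lens; pixels are square), "cx", "cy" (the principal point, pixels), "R" (3x3) and "t" (3): a world point X has camera coordinates R X + t; the wrist camera has in their place "tool_from_camera" (4x4, takes a point from camera to tool coordinates, whose origin is the TCP and whose axes are the flange's). Camera axes: x right, y down, z forward; pixel columns grow to the right and rows downward; lengths in m; the calibration is good to about 2 mm. A picture is of the moment at which its call begins: read the wrist's pose just before it. camera_params takes no time and is no camera call.
- bot.job_done(): hands the job in; it is judged then, once.
Trained networks look in the newest picture that a camera, given by its name, has taken for a name from the list of things; names that differ only in an ending like _2 or _b are one class to them, and where a whole thing is asked for, a point or a joint stands for the part that bears it (a point fixed in the world has none). Each returns a list of dicts, best first, with "conf" (0 to 1); they miss things now and then, are a little off and sometimes report something else, mostly with a low value. They report only what shows in the picture. A call takes as long as a camera call.
- bot.find_in(camera, thing): "bbox" ([left, top, right, bottom] in pixels, round what is visible of it).
- bot.trace(camera, thing): "mask" (384x512 bool, what is visible of it) and "bbox" ([left, top, right, bottom] in pixels, round what is visible of it).
The state is a dict: "clock": time; "qpos": joint angles; "qd": joint speeds; "joint_efforts": joint torques, N m; "position": TCP position; "tool_rot": TCP orientation; "force": force on the tool from outside, world axes, zero at the start; "moment": the same for the moment, N m; "grip_width": finger opening in m; "finger_force": force on a finger pad.
Only numpy, scipy, OpenCV 4.12 (cv2) and the standard library are available. Lean on these libraries where they do the work, as an engineer would, in place of code of your own. Each camera call takes 0.05 s, during which the arm holds its last target. There are 200 camera calls.

## Task

Get the spray holder ready for the kit frame: press the raised clamp lever on the sliding carriage fully down so that the carriage is locked on its rail, then take the knob of the sprung rod and pull it straight out until the groove cut round the rod stands at the mouth of its tube. The carriage must stay where it is set, and the kit frame, the miniature and the two bottles are not to be disturbed. Finish while holding: keep your grip on the knob with the groove at the mouth, so that the jaws stay open for the frame.

Things in the scene. Friction and masses are not known exactly. Their poses are not given: they have to be found in the camera images.
- holder: Spray holder for flat kit frames: 375 mm aluminium rail, 40 mm wide, top 35 mm up, fixed to the table. Origin under the rail's middle at table height; y runs along the rail to the sprung end, x level across it, z up. A fixed post with a slotted jaw is at the -y end; the carriage with clamp lever, tube and sprung rod is at the +y end. Tube and rod lie along y over the rail's middle, axis 115 mm up.
- tube_mouth (a point): Centre of the outer (+y) mouth of the steel tube (20 mm wide, 70 long, post and 30 mm square head 20 to 50 mm inward) on the carriage, in which the sprung rod slides. Axes as the holder's: the rod is pulled out along +y. With the lever up the carriage slides along the rail at about 2 N, up to 30 mm either way; with the lever fully down it is locked, moved up to 3 mm as teeth seat.
- lever_pivot (a point): Pivot of the clamp lever on the carriage, 25 mm above the table, 32 mm out from the rail's middle line on the holder's -x side and 36 mm inward (-y) of the tube's mouth. The lever turns about an axis along the holder's y. Axes as the holder's.
- lever_pad (a point): Middle of the upper face of the pad (26 mm long, 22 wide, 10 thick) ending the black clamp lever: 74 mm from the pivot along the lever, 6 mm above its middle line; the lever ends 87 mm from the pivot. Down, it lies level, points to the holder's -x, and this point is 31 mm above the table. Raised, the pad is higher and nearer the rail.
- clamp_lever (a joint): Angle of the clamp lever in rad: 0 fully down (level, carriage locked), 0.75 to 1.1 raised at the start. It stays where it is left; pressing it down at the pad takes 2 to 8 N. In the last 0.5 rad two teeth on its nose seat in the rack of ribs (6 mm pitch) on the rail, shifting the carriage up to 3 mm.
- sprung_rod (a joint): How far the sprung rod is pulled out of its tube, in m: 0 at rest, 0.036 with the middle of the groove at the tube's mouth, 0.050 at its stop. An inner spring pulls it back with 3.5 N at rest and 8 N at the groove; it snaps back if let go.
- knob_grip (a point): Centre of the round black knob barrel (24 mm in diameter, 26 long) ending the rod, with a 30 mm flange, 5 thick, outside it. At rest 17 mm outward (+y) of the mouth, 115 mm up; the barrel starts 4 mm from the mouth; free space around and above. Pull along +y (axes as the holder's). Rod 10 mm in diameter; its groove, 3 mm wide, darker, is 53 mm inward of here, hidden in the tube at rest.
- frame_center (a point): Bystander: middle of the grey plastic kit frame, 100 mm by 150 mm and 4 mm thick, lying flat beside the holder on its -x side, near the fixed post.
- mini_center (a point): Bystander: point 50 mm up a grey miniature on a round wooden painting handle with a cork top, 36 mm in diameter, 106 mm tall in all.
- dropper_center (a point): Bystander: middle of a white dropper bottle, 25 mm in diameter and 75 mm tall, with a black cap.
- cleaner_center (a point): Bystander: middle of a larger white bottle with a black label and cap, 56 mm in diameter and 165 mm tall.

How it is judged:
On the way, in this order (a step that is already met when the one before it is completed fails the run):
1. the clamp lever is fully down while the rod is still at rest (value of joint clamp_lever below 0.08 rad and value of joint sprung_rod below 0.008 m), for 0.2 s.
2. the rod is pulled out with its groove at the tube's mouth, held by the fingers (value of joint sprung_rod between 0.031 and 0.041 m and contact force between the fingers and sprung_rod above 4 N), for 0.3 s.
At the end, for the whole second after the job is handed in: The clamp lever is down (within 0.08 rad); the rod is held by the fingers, at rest, with the middle of its groove within 5 mm of the tube's mouth (joint 0.031 to 0.041 m); the carriage is within 8 mm of where it started; the frame, miniature and bottles have moved less than 20 mm (all of step 2 and velocity of joint sprung_rod between -0.01 and 0.01 m/s and value of joint clamp_lever below 0.08 rad and distance of tube_mouth from where it was at the start of the episode below 0.008 m); the arm keeps its last pose, push and grip.
It fails at once if the kit frame, the miniature or a bottle is pushed 20 mm or knocked over (distance of any of frame_center, mini_center, dropper_center, cleaner_center from where it was at the start of the episode above 0.02 m).
It also fails if it takes over 51 s, if anything falls off the work surface, if the arm or the gripper's body presses on something with over 40 N, if the wrist force passes 120 N, or if a joint passes its speed limit or range.

## Working session

There is one attempt and no reset: what is moved stays moved. The work goes in short steps, Python scripts to look and compute and a tool call to move; the robot and the scene stay as the last step left them, time stands still between calls to the robot, and variables do not carry over. Pictures are saved under pics/ and viewed, at most 10 in all, crops included, and the job is handed in when it is done.

Besides the shell and the picture viewer there is one more tool, called as name(argument=value, ...) on one line, values as JSON. move_arm: Moves the arm, as the interface text tells. Its arguments: {"type":"object","properties":{"series":{"type":"array"},"squeeze":{"type":"number"}},"required":["series"]}

```bash
mkdir -p pics; cat > h.py <<'E'
import numpy as np, cv2
from workcell import bot
from scipy.spatial.transform import Rotation as Ro
def K(c): 
    f=192/np.tan(np.radians(c["fovy"])/2); return f,c["cx"],c["cy"]
def world(name,u,v,d,st=None):
    c=bot.camera_params(name); f,cx,cy=K(c)
    p=np.stack([(u-cx)/f*d,(v-cy)/f*d,d],-1)
    if "R" in c: return (p-np.array(c["t"]))@np.array(c["R"])
    T=np.array(c["tool_from_camera"]); q=p@T[:3,:3].T+T[:3,3]
    return Ro.from_euler("xyz",st["tool_rot"]).apply(q)+np.array(st["position"])
def cloud(name,depth,mask,st=None):
    v,u=np.nonzero(mask&(depth>0)); return world(name,u,v,depth[v,u],st)
E
python3 - <<'E'
from h import *
s=bot.observe(); print(s)
P=[]
for n in ["side","top"]:
    im,d=bot.grab_frame(n); np.savez(f"pics/{n}0.npz",im=im,d=d); P.append(im)
    c=bot.camera_params(n); print(n,c["fovy"],-np.array(c["R"]).T@c["t"])
    cv2.imwrite(f"pics/{n}0.png",cv2.resize(im[...,::-1],(768,576)))
    for t in ["holder","lever_pad","clamp_lever","knob_grip","sprung_rod","frame_center","mini_center","dropper_center","cleaner_center","tube_mouth"]:
        r=bot.trace(n,t)
        if r:
            r=r[0]; p=cloud(n,d,r["mask"]); print(t,round(r["conf"],2),np.round(r["bbox"]),np.round(np.median(p,0),3) if len(p) else None, np.round(np.percentile(p,[3,97],axis=0),3).tolist() if len(p) else None)
E
```

```text
{'clock': 0.0, 'qpos': array([ 1.07184642,  0.52200377, -0.03630614,  1.59999202,  0.02120925,
        1.0211393 , -0.11277416]), 'qd': array([-0.00060024,  0.00015505, -0.00018061, -0.00023017, -0.0013008 ,
       -0.00029559, -0.00051003]), 'joint_efforts': array([-1.57605285e-03, -9.27119422e+01,  1.97873734e+00, -3.69932413e+01,
        1.77247199e-02,  8.20844492e-03,  2.61670272e-05]), 'position': array([ 0.25964301, -0.56813875,  0.2307381 ]), 'tool_rot': array([-3.14043993e+00,  1.02472913e-04,  4.28751945e-01]), 'force': array([-0.34099897, -0.08323207, -0.63642922]), 'moment': array([ 0.00362312, -0.02905055,  0.00795371]), 'finger_force': 0.0, 'grip_width': 0.08560880022214964}
side 46.23061307940225 [-0.09373994  0.742191    0.7369258 ]
holder 0.89 [192. 152. 302. 251.] [0.608 0.001 0.037] [[0.56, -0.242, 0.006], [0.654, 0.102, 0.131]]
clamp_lever 0.65 [233. 208. 249. 226.] [0.557 0.029 0.068] [[0.538, -0.048, 0.025], [0.607, 0.038, 0.098]]
knob_grip 0.54 [200. 174. 249. 206.] [ 0.615 -0.027  0.119] [[0.605, -0.141, 0.039], [0.69, 0.093, 0.136]]
sprung_rod 0.52 [198. 173.
[... 1057 characters left out ...]
2] [[0.61, -0.077, 0.109], [0.638, 0.088, 0.137]]
sprung_rod 0.76 [190. 144. 267. 162.] [0.622 0.061 0.122] [[0.61, -0.077, 0.038], [0.64, 0.09, 0.137]]
frame_center 0.91 [264. 208. 314. 247.] [ 0.462 -0.145  0.003] [[0.425, -0.206, -0.001], [0.505, -0.087, 0.007]]
mini_center 0.79 [ 87. 138. 113. 160.] [0.644 0.316 0.066] [[0.633, 0.306, 0.008], [0.659, 0.333, 0.103]]
dropper_center 0.43 [105. 183. 119. 196.] [0.546 0.285 0.047] [[0.538, 0.278, 0.008], [0.556, 0.299, 0.076]]
cleaner_center 0.78 [386. 142. 429. 176.] [ 0.62  -0.419  0.105] [[0.602, -0.448, 0.005], [0.649, -0.403, 0.165]]
tube_mouth 0.86 [190. 145. 265. 189.] [0.618 0.023 0.117] [[0.554, -0.071, 0.014], [0.639, 0.084, 0.132]]
```

```bash
python3 - <<'E'
from h import *
o=[]
for n,(a,b,c,e) in {"top":(170,120,350,210),"side":(180,140,310,260)}.items():
    z=np.load(f"pics/{n}0.npz"); im,d=z["im"],z["d"]
    o.append(cv2.resize(im[b:e,a:c,::-1],None,fx=4,fy=4,interpolation=cv2.INTER_CUBIC) if n=="top" else cv2.resize(im[b:e,a:c,::-1],(0,0),fx=2,fy=2))
    v,u=np.mgrid[:384,:512]; p=world(n,u,v,d); p=p[(d>0)]
    box=(abs(p[:,0]-.615)<.12)&(p[:,1]>-.27)&(p[:,1]<.12)
    q=p[box]
    r=q[(q[:,2]>.031)&(q[:,2]<.041)&(abs(q[:,0]-.615)<.035)&(q[:,1]<-.07)&(q[:,1]>-.2)]
    print(n,"rail n",len(r),"x on y fit",np.polyfit(r[:,1],r[:,0],1),r[:,2].mean(), np.percentile(r[:,0],[1,99]))
    t=q[(q[:,2]>.117)&(q[:,1]>-.09)]
    t=t[abs(t[:,0]-np.median(t[:,0]))<.02]
    for y in np.arange(-.09,.11,.006):
        w=t[(t[:,1]>=y)&(t[:,1]<y+.006)]
        if len(w): print(round(y+.003,3),len(w),np.round([w[:,0].min(),w[:,0].mean(),w[:,0].max(),w[:,2].max()],3))
h=max(x.shape[0] for x in o)
cv2.imwrite("pics/a.png",o[0]); cv2.imwrite("pics/b.png",cv2.resize(o[1],None,fx=2,fy=2,interpolation=cv2.INTER_CUBIC))
E
```

```text
top rail n 767 x on y fit [0.04547502 0.62042254] 0.034791230595991075 [0.5922499  0.63665699]
-0.081 5 [0.61  0.621 0.627 0.137]
-0.075 27 [0.609 0.617 0.627 0.139]
-0.069 23 [0.61  0.616 0.626 0.139]
-0.063 6 [0.616 0.619 0.62  0.122]
-0.057 11 [0.617 0.62  0.624 0.123]
-0.051 6 [0.616 0.621 0.623 0.12 ]
-0.045 8 [0.616 0.62  0.623 0.122]
-0.039 8 [0.618 0.621 0.623 0.122]
-0.033 7 [0.619 0.623 0.626 0.12 ]
-0.027 12 [0.618 0.622 0.625 0.122]
-0.021 7 [0.618 0.622 0.625 0.122]
-0.015 10 [0.618 0.623 0.629 0.123]
-0.009 23 [0.615 0.623 0.632 0.128]
-0.003 16 [0.615 0.623 0.632 0.124]
0.003 24 [0.613 0.622 0.632 0.127]
0.009 35 [0.609 0.623 0.639 0.132]
0.015 32 [0.61  0.625 0.64  0.132]
0.021 41 [0.61  0.623 0.639 0.133]
0.027 29 [0.61  0.622 0.638 0.133]
0.033 37 [0.611 0.625 0.639 0.133]
0.039 19 [0.612 0.623 0.633 0.133]
0.045 20 [0.617 0.625 0.633 0.127]
0.051 24 [0.617 0.626 0.637 0.127]
0.057 11 [0.617 0.626 0.633 0.127]
0.063 27 [0.616 0.627 0.637 0.129]
0.069 29 [0.616 0.627 0.64  0.13 ]
0.075 22 [0.618 0.629 0.64  0.13 ]
0.081 29 [0.618 0.628 0.64  0.129]
0.087 29 [0.617 0.
[... 495 characters left out ...]
 ]
-0.021 2 [0.619 0.62  0.622 0.12 ]
-0.015 5 [0.613 0.614 0.617 0.123]
-0.009 11 [0.61  0.616 0.623 0.126]
-0.003 9 [0.608 0.616 0.624 0.125]
0.003 4 [0.61  0.615 0.62  0.127]
0.009 8 [0.606 0.617 0.63  0.132]
0.015 23 [0.604 0.615 0.635 0.132]
0.021 20 [0.605 0.616 0.635 0.132]
0.027 19 [0.606 0.616 0.635 0.133]
0.033 32 [0.606 0.617 0.635 0.132]
0.039 22 [0.609 0.618 0.632 0.13 ]
0.045 9 [0.613 0.619 0.627 0.127]
0.051 12 [0.612 0.618 0.629 0.127]
0.057 11 [0.61  0.619 0.629 0.125]
0.063 12 [0.613 0.621 0.632 0.128]
0.069 15 [0.612 0.619 0.631 0.128]
0.075 13 [0.612 0.619 0.629 0.128]
0.081 15 [0.611 0.62  0.632 0.127]
0.087 15 [0.613 0.621 0.635 0.13 ]
0.093 22 [0.613 0.623 0.636 0.131]
```

View pics/a.png

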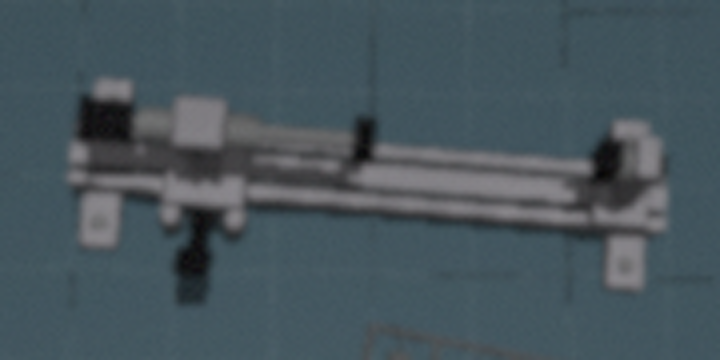

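View pics/b.png

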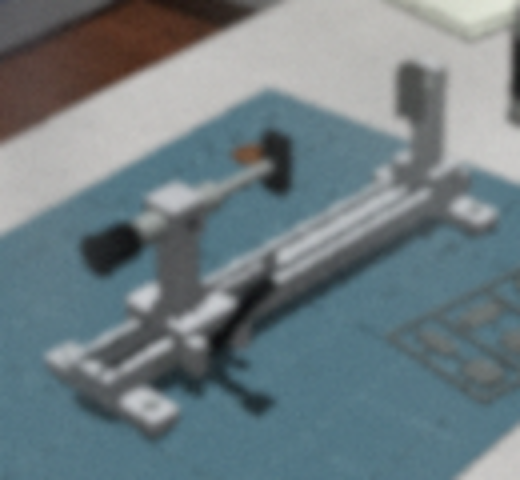

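Top view: the knob is at the left end (px ~105,118 in the crop), with the tube head at (200,122) and the black lever pointing to -x at (195,260). The side view agrees with this. I'm moving above the lever for a close wrist look.

move_arm(series=[[[53.5,-42.4,-2],[0,0,-1.087],100],[[53.5,-42.4,-2],[0,0,-1.087],100],[[53.5,-42.4,-2],[0,0,-1.087],100],[[53.5,-42.4,-2],[0,0,-1.087],100],[[53.5,-42.4,-2],[0,0,-1.087],100],[[53.5,-42.4,-2],[0,0,-1.087],100],[[53.5,-42.4,-2],[0,0,-1.087],100],[[53.5,-42.4,-2],[0,0,-1.087],100],[[53.5,-42.4,-2],[0,0,-1.087],100],[[53.5,-42.4,-2],[0,0,-1.087],100],[[53.5,-42.4,-2],[0,0,-1.087],100],[[53.5,-42.4,-2],[0,0,-1.087],100],[[53.5,-42.4,-2],[0,0,-1.087],100],[[53.5,-42.4,-2],[0,0,-1.087],100],[[53.5,-42.4,-2],[0,0,-1.087],100],[[53.5,-42.4,-2],[0,0,-1.087],100],[[53.5,-42.4,-2],[0,0,-1.087],100],[[53.5,-42.4,-2],[0,0,-1.087],100],[[53.5,-42.4,-2],[0,0,-1.087],100],[[53.5,-42.4,-2],[0,0,-1.087],100]])

```text
clock: 2.77
position: [0.5699, 0.0389, 0.2511]
tool_rot: [-3.141, 0.001, 1.515]
force: [0.6, -1.1, 0.6]
grip_width: 0.0855
finger_force: 0.0
```

```bash
python3 - <<'E'
from h import *
s=bot.observe(); n="wrist"
im,d=bot.grab_frame(n); np.savez("pics/w1.npz",im=im,d=d,p=s["position"],r=s["tool_rot"])
cv2.imwrite("pics/w1.png",cv2.resize(im[...,::-1],(768,576)))
print(bot.camera_params(n))
for t in ["lever_pad","clamp_lever","knob_grip","sprung_rod","tube_mouth"]:
    for r in bot.trace(n,t)[:1]:
        p=cloud(n,d,r["mask"],s); print(t,round(r["conf"],2),np.round(r["bbox"]),np.round(np.percentile(p,[3,50,97],axis=0),3).tolist() if len(p) else None)
v,u=np.mgrid[:384,:512]; p=world(n,u,v,d,s); p=p[d>0]
t=p[(p[:,2]>.119)&(p[:,2]<.14)&(abs(p[:,0]-.622)<.03)]
for y in np.arange(-.09,.11,.005):
    w=t[(t[:,1]>=y)&(t[:,1]<y+.005)]
    if len(w)>4: print(round(y+.0025,4),len(w),np.round([*np.percentile(w[:,0],[2,50,98]),w[:,2].max()],3))
l=p[(p[:,0]<.57)&(p[:,0]>.48)&(p[:,2]>.03)&(p[:,2]<.12)&(p[:,1]>-.02)&(p[:,1]<.07)]
for x in np.arange(.5,.57,.005):
    w=l[(l[:,0]>=x)&(l[:,0]<x+.005)]
    if len(w)>4: print("L",round(x+.0025,4),len(w),np.round([*np.percentile(w[:,1],[2,50,98]),w[:,2].max()],3))
E
```

```text
{'fovy': 58.78323115858061, 'cx': 258.23968120870325, 'cy': 190.64014144801118, 'tool_from_camera': array([[ 3.15869821e-04, -9.59109564e-01, -2.83034881e-01,
         7.08189348e-02],
       [ 9.99999943e-01,  3.35557396e-04, -2.10804556e-05,
         1.26155750e-03],
       [ 1.15192914e-04, -2.83034858e-01,  9.59109616e-01,
        -1.42212984e-01],
       [ 0.00000000e+00,  0.00000000e+00,  0.00000000e+00,
         1.00000000e+00]])}
lever_pad 0.83 [228. 160. 285. 200.] [[0.543, 0.017, 0.028], [0.559, 0.026, 0.082], [0.593, 0.036, 0.098]]
clamp_lever 0.66 [228. 163. 283. 200.] [[0.542, 0.016, 0.027], [0.56, 0.026, 0.081], [0.594, 0.036, 0.098]]
knob_grip 0.95 [304. 108. 344. 314.] [[0.61, -0.075, 0.105], [0.622, 0.062, 0.124], [0.638, 0.091, 0.137]]
sprung_rod 0.65 [302. 108. 344. 311.] [[0.61, -0.074, 0.108], [0.622, 0.063, 0.124], [0.638, 0.091, 0.137]]
tube_mouth 0.7 [228. 109. 350. 312.] [[0.55, -0.069, 0.034], [0.618, 0.027, 0.12], [0.638, 0.088, 0.135]]Traceback (most recent call last):
  File "<stdin>", line 9, in <module>
  File "h.py", line 11, in world
    return Ro.from_euler("xyz",st["tool_rot"]).apply(q)+np.array(st["position"])
           ~~~~~~~~~~~~~~~~~~~~~~~~~~~~~~~~~~~~~~~~~^^^
  File "scipy/spatial/transform/_rotation.pyx", line 2580, in scipy.spatial.transform._rotation.Rotation.apply
ValueError: Expected input of shape (3,) or (P, 3), got (384, 512, 3).
```

View pics/w1.png

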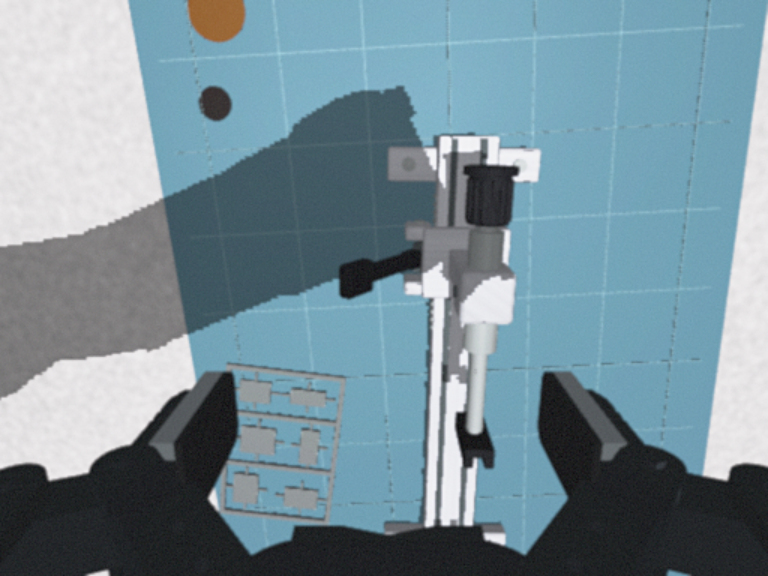

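The wrist view shows the knob barrel at (490,197), its flange at (490,170), the tube mouth at about (487,228) and the lever pad at (355,277). I'll take profiles from the stored frame.

```bash
python3 - <<'E'
from h import *
z=np.load("pics/w1.npz"); s=dict(position=z["p"],tool_rot=z["r"]); d=z["d"]
p=cloud("wrist",d,d>0,s)
t=p[(p[:,2]>.119)&(p[:,2]<.14)&(abs(p[:,0]-.622)<.03)]
for y in np.arange(0,.11,.004):
    w=t[(t[:,1]>=y)&(t[:,1]<y+.004)]
    if len(w)>4: print(round(y+.002,4),len(w),np.round([*np.percentile(w[:,0],[2,50,98]),w[:,2].max()],3))
l=p[(p[:,0]<.57)&(p[:,0]>.48)&(p[:,2]>.03)&(p[:,2]<.12)&(p[:,1]>-.02)&(p[:,1]<.07)]
for x in np.arange(.5,.57,.005):
    w=l[(l[:,0]>=x)&(l[:,0]<x+.005)]
    if len(w)>4: print("L",round(x+.0025,4),len(w),np.round([*np.percentile(w[:,1],[2,50,98]),w[:,2].max()],3))
r=p[(p[:,2]>.031)&(p[:,2]<.039)&(abs(p[:,0]-.615)<.035)&(p[:,1]<-.03)]
e=[(y,*np.percentile(r[abs(r[:,1]-y)<.006,0],[3,97])) for y in np.arange(-.12,-.04,.012) if (abs(r[:,1]-y)<.006).sum()>10]; e=np.array(e); print(np.round(e,3),np.polyfit(e[:,0],e[:,1],1))
E
```

```text
0.002 92 [0.614 0.622 0.631 0.126]
0.006 54 [0.613 0.624 0.636 0.13 ]
0.01 156 [0.609 0.624 0.638 0.132]
0.014 169 [0.609 0.623 0.638 0.131]
0.018 178 [0.609 0.624 0.638 0.131]
0.022 177 [0.61  0.623 0.638 0.131]
0.026 180 [0.61  0.624 0.639 0.131]
0.03 180 [0.61  0.624 0.639 0.131]
0.034 217 [0.61  0.626 0.639 0.131]
0.038 157 [0.612 0.622 0.634 0.131]
0.042 99 [0.618 0.625 0.635 0.126]
0.046 102 [0.617 0.625 0.634 0.126]
0.05 103 [0.618 0.625 0.634 0.126]
0.054 108 [0.618 0.626 0.635 0.126]
0.058 43 [0.619 0.626 0.632 0.126]
0.062 116 [0.616 0.627 0.638 0.127]
0.066 149 [0.616 0.626 0.639 0.128]
0.07 148 [0.617 0.626 0.639 0.128]
0.074 151 [0.617 0.627 0.639 0.128]
0.078 156 [0.617 0.627 0.64  0.129]
0.082 154 [0.617 0.627 0.64  0.129]
0.086 154 [0.617 0.627 0.641 0.13 ]
0.09 165 [0.615 0.626 0.641 0.131]
L 0.5425 99 [0.016 0.026 0.036 0.098]
L 0.5475 142 [0.016 0.028 0.037 0.099]
L 0.5525 142 [0.016 0.028 0.036 0.096]
L 0.5575 125 [0.016 0.027 0.036 0.089]
L 0.5625 82 [0.019 0.026 0.034 0.082]
L 0.5675 68 [0.019 0.026 0.03  0.072]
[[-0.12   0.596  0.616]
 [-0.108  0.596  0.616]
 [-0.096  0.598  0.626]
 [-0.084  0.598  0.626]
 [-0.072  0.599  0.627]
 [-0.06   0.6    0.627]
 [-0.048  0.6    0.626]] [0.06837801 0.60378073]
```

move_arm(series=[[[0,0,0],[0,0,0],0],[[-0.6,-0.3,3],[0,0,0],0],[[-1.3,-0.5,6],[0,0,0],0],[[-1.3,-0.5,9],[0,0,0],0],[[-1.3,-0.5,12],[0,0,0],0],[[-1.3,-0.5,13.6],[0,0,0],0],[[-1.3,-0.5,13.6],[0,0,0],0],[[-1.3,-0.5,13.6],[0,0,0],0]], squeeze=20)

```text
clock: 3.73
position: [0.5643, 0.027, 0.1153]
tool_rot: [-3.141, -0.0, 1.516]
force: [0.1, 0.0, 1.4]
grip_width: 0.0002
finger_force: 0.0
```

move_arm(series=[[[0,0,1.2],[0,0,0],0],[[0,0,2.2],[0,0,0],0],[[0,-0.7,2.8],[0,0,0],0],[[0,-1.4,3.4],[0,0,0],0],[[0,-1.9,4.0],[0,0,0],0],[[0,-2.4,4.7],[0,0,0],0],[[0,-2.8,5.4],[0,0,0],0],[[0,-3.2,6.1],[0,0,0],0],[[0,-3.4,6.7],[0,0,0],0],[[0,-3.6,7.2],[0,0,0],0],[[0,-3.8,7.7],[0,0,0],0],[[0,-3.9,8.1],[0,0,0],0],[[0,-4.0,8.3],[0,0,0],0],[[0,-4.0,8.3],[0,0,0],0]])

```text
clock: 4.9
position: [0.524, 0.029, 0.0318]
tool_rot: [-3.141, 0.0, 1.516]
force: [0.1, -0.1, -0.7]
grip_width: 0.0001
finger_force: 0.0
```

move_arm(series=[[[0,0,0.2],[0,0,0],0],[[0,0,0.3],[0,0,0],0],[[0,0,0.4],[0,0,0],0],[[0,0,0.4],[0,0,0],0],[[0,0,0.4],[0,0,0],0]])

```text
clock: 5.32
position: [0.5243, 0.0291, 0.0289]
tool_rot: [-3.141, 0.0, 1.516]
force: [-7.4, -0.3, 19.5]
grip_width: 0.0001
finger_force: 9.9
```

move_arm(series=[[[0,0,-4],[0,0,0],0],[[0,0,-8],[0,0,0],0],[[0,0,-12],[0,0,0],30],[[0,2.5,-16],[0,0,0],60],[[0,5,-20],[0,0,0],80],[[0,8,-21.5],[0,0,0],80],[[0,9,-21.5],[0,0,0],80],[[0,9,-21.5],[0,0,0],80],[[0,9,-21.5],[0,0,0],80]])

```text
clock: 6.07
position: [0.6141, 0.0241, 0.2428]
tool_rot: [-3.141, -0.0, 1.516]
force: [-0.9, 0.2, -0.7]
grip_width: 0.0683
finger_force: 0.0
```

```bash
python3 - <<'E'
from h import *
s=bot.observe(); n="wrist"; print(s["position"],s["tool_rot"],s["grip_width"])
im,d=bot.grab_frame(n)
cv2.imwrite("pics/w2.png",cv2.resize(im[...,::-1],(768,576)))
p=cloud(n,d,d>0,s)
r=bot.trace(n,"knob_grip"); print([np.round(x["bbox"]) for x in r[:1]])
t=p[(p[:,2]>.119)&(p[:,2]<.14)&(abs(p[:,0]-.622)<.03)]
for y in np.arange(0,.11,.004):
    w=t[(t[:,1]>=y)&(t[:,1]<y+.004)]
    if len(w)>4: print(round(y+.002,4),len(w),np.round([*np.percentile(w[:,0],[2,50,98]),w[:,2].max()],3))
for r in bot.trace(n,"clamp_lever")[:1]:
    q=cloud(n,d,r["mask"],s); print(r["conf"],np.round(np.percentile(q,[3,50,97],axis=0),3).tolist())
E
```

```text
[0.61414159 0.02409335 0.24282591] [-3.14073945e+00 -1.43114289e-05  1.51555904e+00] 0.06833993788372139
[array([254.,  90., 290., 306.])]
0.002 102 [0.615 0.623 0.632 0.126]
0.006 79 [0.615 0.624 0.634 0.128]
0.01 122 [0.61  0.626 0.638 0.131]
0.014 188 [0.61  0.624 0.638 0.131]
0.018 180 [0.611 0.625 0.639 0.131]
0.022 182 [0.61  0.624 0.639 0.131]
0.026 195 [0.611 0.625 0.639 0.132]
0.03 188 [0.611 0.625 0.639 0.132]
0.034 200 [0.611 0.626 0.64  0.131]
0.038 215 [0.612 0.624 0.638 0.131]
0.042 110 [0.618 0.625 0.634 0.126]
0.046 112 [0.618 0.626 0.634 0.126]
0.05 113 [0.618 0.627 0.635 0.126]
0.054 116 [0.618 0.627 0.635 0.125]
0.058 80 [0.619 0.626 0.634 0.126]
0.062 82 [0.617 0.629 0.638 0.127]
0.066 170 [0.616 0.627 0.639 0.129]
0.07 158 [0.616 0.628 0.638 0.129]
0.074 171 [0.616 0.627 0.639 0.128]
0.078 167 [0.617 0.628 0.639 0.128]
0.082 177 [0.617 0.628 0.64  0.129]
0.086 168 [0.618 0.629 0.641 0.13 ]
0.09 209 [0.616 0.629 0.642 0.131]
0.094 26 [0.616 0.622 0.631 0.13 ]
0.9 [[0.509, 0.019, 0.025], [0.543, 0.028, 0.029], [0.592, 0.038, 0.031]]
```

View pics/w2.png

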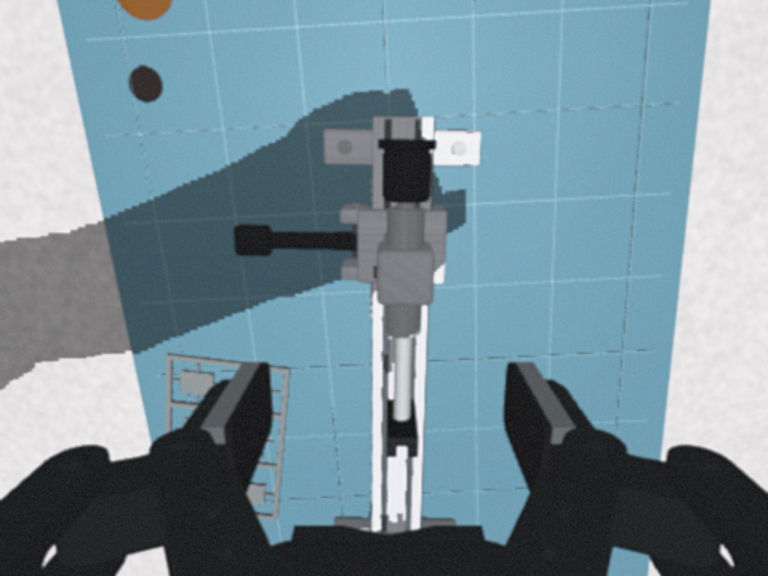

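The lever now lies level, with all its points between z 0.025 and 0.031. The carriage moved about 1 mm and the knob is at (408,172). I'll grasp the knob next.

move_arm(series=[[[2,0.5,0],[0,0,0],75],[[5.1,1.1,2],[0,0,0],75],[[5.1,1.1,5],[0,0,0],75],[[5.1,1.1,8],[0,0,0],75],[[5.1,1.1,11],[0,0,0],75],[[5.1,1.1,13.5],[0,0,0],75],[[5.1,1.1,14.9],[0,0,0],75],[[5.1,1.1,14.9],[0,0,0],75],[[5.1,1.1,14.9],[0,0,0],75]])

```text
clock: 6.97
position: [0.6279, 0.0746, 0.0946]
tool_rot: [-3.141, -0.0, 1.516]
force: [0.1, -0.6, 1.1]
grip_width: 0.064
finger_force: 0.0
```

move_arm(series=[[[0,0,0],[0,0,0],0],[[0,0,0],[0,0,0],0],[[0,0,0],[0,0,0],0],[[0,0,0],[0,0,0],0],[[0,0,0],[0,0,0],0],[[0,0,0],[0,0,0],0],[[0,0,0],[0,0,0],0],[[0,0,0],[0,0,0],0]], squeeze=50)

```text
clock: 7.63
position: [0.627, 0.075, 0.0957]
tool_rot: [-3.14, 0.0, 1.516]
force: [-14.1, 1.3, 18.9]
grip_width: 0.0226
finger_force: 48.0
```

move_arm(series=[[[0,-0.1,-0.1],[0,0,0],0],[[0.4,-0.1,-0.1],[0,0,0],0],[[0.8,-0.1,-0.1],[0,0,0],0],[[1.2,-0.1,-0.1],[0,0,0],0],[[1.6,-0.1,-0.1],[0,0,0],0],[[2.0,-0.1,-0.1],[0,0,0],0],[[2.4,-0.1,-0.1],[0,0,0],0],[[2.8,-0.1,-0.1],[0,0,0],0],[[3.2,-0.1,-0.1],[0,0,0],0],[[3.5,-0.1,-0.1],[0,0,0],0],[[3.6,-0.1,-0.1],[0,0,0],0],[[3.6,-0.1,-0.1],[0,0,0],0],[[3.6,-0.1,-0.1],[0,0,0],0],[[3.6,-0.1,-0.1],[0,0,0],0]])

```text
clock: 8.8
position: [0.6291, 0.1093, 0.0959]
tool_rot: [-3.141, 0.002, 1.515]
force: [-5.3, -6.2, 7.1]
grip_width: 0.0226
finger_force: 51.1
```

```bash
python3 - <<'E'
from h import *
s=bot.observe(); print(s["position"],s["force"],s["finger_force"],s["grip_width"])
for n in ["wrist","side","top"]:
    im,d=bot.grab_frame(n); p=cloud(n,d,d>0,s)
    if n=="wrist": cv2.imwrite("pics/w3.png",cv2.resize(im[60:300,130:400,::-1],(0,0),fx=2.4,fy=2.4,interpolation=cv2.INTER_CUBIC))
    if n=="side": cv2.imwrite("pics/s3.png",cv2.resize(im[150:240,170:300,::-1],(0,0),fx=6,fy=6,interpolation=cv2.INTER_CUBIC))
    if n=="wrist":
        t=p[(p[:,2]>.112)&(p[:,2]<.14)&(abs(p[:,0]-.628)<.018)]
        for y in np.arange(0,.14,.004):
            w=t[(t[:,1]>=y)&(t[:,1]<y+.004)]
            if len(w)>4: print(n,round(y+.002,4),len(w),np.round([*np.percentile(w[:,0],[2,50,98]),w[:,2].max()],3))
E
```

```text
[0.62905733 0.10929819 0.09586921] [-5.3126368  -6.17872802  7.08846106] 51.08374536037445 0.02263568015045633
wrist 0.07 11 [0.623 0.631 0.632 0.118]
wrist 0.074 162 [0.623 0.628 0.633 0.121]
wrist 0.078 189 [0.623 0.628 0.633 0.12 ]
wrist 0.082 193 [0.624 0.628 0.633 0.121]
wrist 0.086 196 [0.624 0.629 0.634 0.12 ]
wrist 0.09 155 [0.624 0.629 0.633 0.121]
wrist 0.094 5 [0.625 0.632 0.639 0.125]
wrist 0.098 463 [0.617 0.632 0.643 0.14 ]
wrist 0.102 688 [0.617 0.631 0.643 0.14 ]
wrist 0.106 715 [0.617 0.63  0.643 0.14 ]
wrist 0.11 744 [0.618 0.631 0.643 0.14 ]
wrist 0.114 813 [0.618 0.631 0.644 0.14 ]
wrist 0.118 1228 [0.611 0.631 0.646 0.14 ]
wrist 0.122 819 [0.612 0.619 0.644 0.14 ]
wrist 0.126 1695 [0.618 0.632 0.645 0.131]
wrist 0.13 142 [0.617 0.621 0.627 0.128]
```

View pics/w3.png

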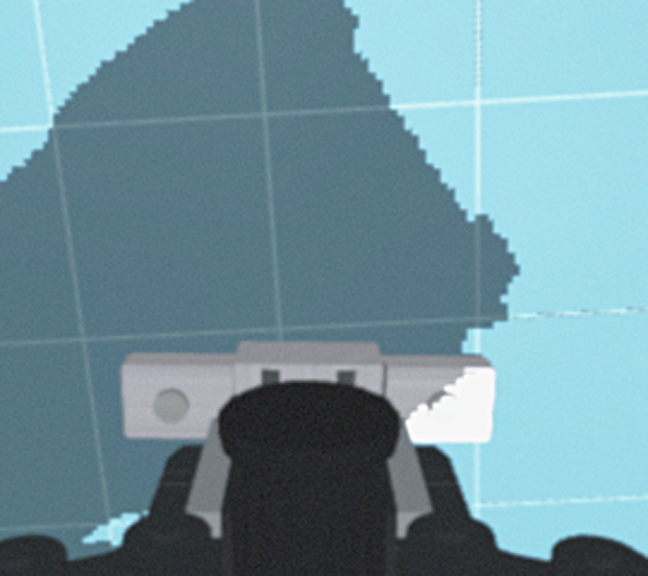

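View pics/s3.png

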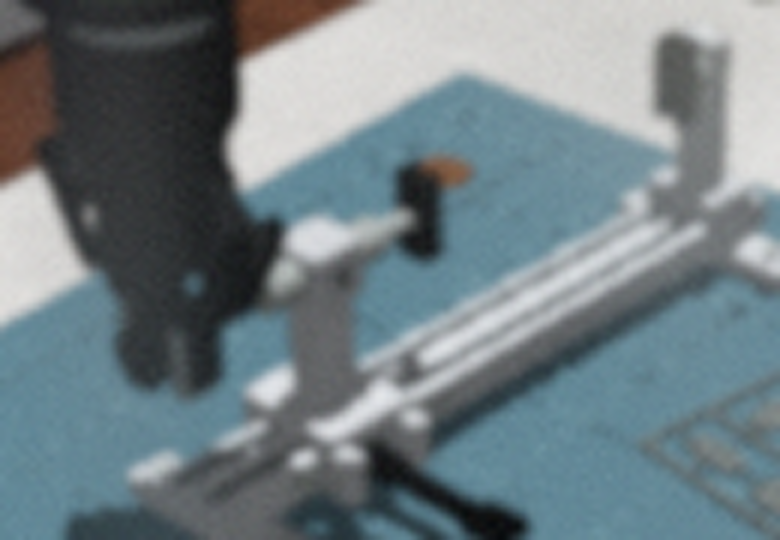

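The knob is held and has come out about 35 mm. The lever is still down in the side view, at px (480,520). I'll pull 1 mm further and check against the jaw block on the inner end of the rod.

move_arm(series=[[[0.1,0,0],[0,0,0],0],[[0.1,0,0],[0,0,0],0],[[0.1,0,0],[0,0,0],0],[[0.1,0,0],[0,0,0],0],[[0.1,0,0],[0,0,0],0],[[0.1,0,0],[0,0,0],0]])

```text
clock: 9.45
position: [0.6291, 0.1103, 0.0959]
tool_rot: [-3.141, 0.002, 1.515]
force: [-5.0, -6.1, 7.2]
grip_width: 0.0224
finger_force: 51.1
```

```bash
python3 - <<'E'
from h import *
s=bot.observe(); print(s["position"],s["force"],s["finger_force"],s["grip_width"],s["qd"].round(3))
for n in ["side","top"]:
    im,d=bot.grab_frame(n); d0=np.load(f"pics/{n}0.npz")["d"]
    for k,D in (("before",d0),("now",d)):
        p=cloud(n,D,D>0)
        j=p[(p[:,2]>.127)&(p[:,2]<.145)&(abs(p[:,0]-.616)<.02)&(p[:,1]>-.1)&(p[:,1]<-.015)]
        hd=p[(p[:,2]>.1275)&(p[:,2]<.137)&(abs(p[:,0]-.62)<.022)&(p[:,1]>0)&(p[:,1]<.045)]
        print(n,k,"jaw",len(j),np.round(np.percentile(j[:,1],[5,50,95]),4),"head",len(hd),np.round(np.percentile(hd[:,1],[3,50,97]),4))
E
```

```text
[0.62913111 0.11028261 0.09589748] [-4.98695279 -6.08808844  7.23895128] 51.11909329891205 0.022433252254782893 [-0.001 -0.    -0.     0.001  0.    -0.001  0.   ]
side before jaw 33 [-0.0778 -0.069  -0.0656] head 73 [0.0111 0.0249 0.0375]
side now jaw 41 [-0.0413 -0.0323 -0.0293] head 67 [0.0122 0.0264 0.0398]
top before jaw 39 [-0.0795 -0.0727 -0.0681] head 126 [0.0095 0.023  0.0349]Traceback (most recent call last):
  File "<stdin>", line 9, in <module>
    return _quantile_unchecked(
        a, q, axis, out, overwrite_input, method, keepdims, weights)
    return _ureduce(a,
                    func=_quantile_ureduce_func,
    ...<5 lines>...
                    overwrite_input=overwrite_input,
                    method=method)
    r = func(a, **kwargs)
    result = _quantile(arr,
                       quantiles=q,
    ...<2 lines>...
                       out=out,
                       weights=wgt)
    slices_having_nans = np.isnan(arr[-1, ...])
                                  ~~~^^^^^^^^^
IndexError: index -1 is out of bounds for axis 0 with size 0
```

move_arm(series=[[[0.08,0,0],[0,0,0],0],[[0.08,0,0],[0,0,0],0],[[0.08,0,0],[0,0,0],0],[[0.08,0,0],[0,0,0],0],[[0.08,0,0],[0,0,0],0],[[0.08,0,0],[0,0,0],0]])

```text
clock: 10.05
position: [0.6292, 0.111, 0.0959]
tool_rot: [-3.141, 0.002, 1.515]
force: [-5.3, -8.0, 6.8]
grip_width: 0.0222
finger_force: 51.1
```

```bash
python3 -c "
from workcell import bot
s=bot.observe();print(s['position'],s['force'],s['finger_force']);print(bot.job_done())"
```

```text
[0.62919864 0.110987   0.0959    ] [-5.25195586 -7.97274603  6.77599897] 51.11933648586273
the job is handed in; nothing more can be done
None
```

I pressed the clamp lever fully down and pulled the knob out about 36 mm, so by my measurement the groove is at the tube mouth. The job is handed in with the knob still gripped, the carriage shifted only about 1–2 mm; no verdict came back.

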